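# Set up the dresser for a music-box video

### The arm

A 6-joint arm with a two-finger parallel gripper is mounted at the origin on the work surface. World frame = base frame: x ahead of the robot, y to its left, z up, the work surface at z = 0. Lengths are in mm, angles in rad, forces in N, time in s.
With the tool pointing down it reaches from about 350 to 925 mm from the base axis. Payload 6.4 kg.
Tool frame: the origin (TCP) lies midway between the tips of the shut fingers; the grasp point (between the pads) lies 19 mm behind it (manip.grip_point_offset is the distance from the TCP to the grasp point, in mm); z points along the fingers, y is the line along which they close (so a half turn about z gives the same grasp; the last joint's range is limited). The gripper opens to 94 mm and grips with 3 to 60 N. Pads are 16 mm wide; open, the fingers measure 119 mm over their backs; the gripper's body (75 mm by 177 mm) begins 78 mm behind the grasp point.
Start: joints at [-1.467, 0.245, 1.558, -0, 1.339, -0.174], TCP at [178.261, -625.089, 205.455] pointing down, gripper open.
Joint ranges: [-3.13, 3.13], [-1.02, 2.26], [0.13, 2.54], [-0.95, 4.09], [0.21, 2.88], [-2.74, 2.74]. Speed limits (rad/s): [2.57, 2.57, 3.14, 3.14, 3.14, 3.14].

### API

Orientations are given as a unit quaternion [x, y, z, w].
In Python, from bench import manip, effector, ik, observe, camera, camera_params, job gives the robot as it stands. Calls block until the motion is done:
- manip.move_to(position, orientation): joint-space move of the TCP to a pose.
- manip.movel(position, rotation=None, feed=150, max_force=None): straight line of the TCP; rotation=None keeps the orientation; feed is the mean speed in mm/s. With max_force (N) it stops when the force on the tool has changed by that much, and returns True; else False.
- manip.move_joints(angles): joint-space move.
- effector.grip(opening): finger opening in mm; the grip force is fixed at half the most; returns when the fingers have stopped.
- manip.wait(seconds).
- ik(position, orientation): joint angles nearest the present ones, or None.
- observe(): the state.
- camera(name): name is "scene" or "top"; returns (picture, depth): 480x640x3 uint8, red, green, blue; 480x640 float32, mm along the optical axis (not along the pixel's ray), 0 where there is no reading.
- camera_params(name): a dict with "vertical_fov" (degrees; the focal length in pixels is half the picture's height over the tangent of half this angle, whatever the lens; pixels are square), "cx", "cy" (the principal point, pixels), "rvec" (rotation vector, rad) and "tvec" (3), from world to camera coordinates, as OpenCV has them. Camera axes: x right, y down, z forward; pixel columns grow to the right and rows downward; lengths in mm; the calibration is good to about 2 mm. A picture is of the moment at which its call begins. camera_params takes no time and is no camera call.
A pose or a line that the arm cannot do raises manip.MotionError and nothing moves.
- job.job_done(): hands the job in; it is judged then, once.
The state is a dict: "time_s": time; "q": joint angles; "joint_velocities": joint speeds; "joint_efforts": joint torques, N m; "tool_pos": TCP position; "tool_rot": TCP orientation; "wrist_force": force on the tool from outside, world axes, zero at the start; "moment": the same for the moment, N m; "grip_width": finger opening in mm; "grip_force": force on a finger pad.
Only numpy, scipy, OpenCV 4.12 (cv2) and the standard library are available. Lean on these libraries where they do the work, as an engineer would, in place of code of your own. Each camera call takes 0.05 s, during which the arm holds its last target. There are 200 camera calls.

### The job

Get the dresser ready for filming the music box: hang every cosmetics caddy that is there on the hook stand by its handle, one to a hook, and lay the phone lengthwise, screen up, on the sloped phone stand with its lower edge resting behind the lip. Only once all of that is in place, wind the music box with its key, clockwise by repeated part turns, until it is fully wound and the key turns no further. Leave the other things on the dresser where they are.

Things in the scene. Friction and masses are not known exactly. Their poses are not given: they have to be found in the camera images.
- caddy1: Caddy 1 of up to three (may be absent; all alike), loose, cream plastic: tray 64 (x) by 80 (y) by 42 high (mm); an upright handle frame in its middle, 12 thick (x), 74 wide (y), with a window 58 wide, z 42 to 108, under a bar z 108 to 120, and on the bar a grip tab 36 wide (y), 12 thick (x), z 119 to 155. About 0.25 kg. Symmetric under a half turn. Origin: centre of underside; starts upright.
- caddy2: Caddy 2 of up to three (may be absent; all alike), loose, cream plastic: tray 64 (x) by 80 (y) by 42 high (mm); an upright handle frame in its middle, 12 thick (x), 74 wide (y), with a window 58 wide, z 42 to 108, under a bar z 108 to 120, and on the bar a grip tab 36 wide (y), 12 thick (x), z 119 to 155. About 0.25 kg. Symmetric under a half turn. Origin: centre of underside; starts upright.
- caddy3: Caddy 3 of up to three (may be absent; all alike), loose, cream plastic: tray 64 (x) by 80 (y) by 42 high (mm); an upright handle frame in its middle, 12 thick (x), 74 wide (y), with a window 58 wide, z 42 to 108, under a bar z 108 to 120, and on the bar a grip tab 36 wide (y), 12 thick (x), z 119 to 155. About 0.25 kg. Symmetric under a half turn. Origin: centre of underside; starts upright.
- hookstand: Fixed wooden stand, 110 (x) by 420 mm (y); a crossbar (x 26 to 44, z 148 to 170 mm) carries three hooks at y = +130, 0, -130. Each is a level loop of wire, radius 4, two rods 26 apart, top at z = 150, pointing to -x (the robot), turned up from x = -55; tip at x = -67, z = 166. Origin: centre of underside. A caddy hangs with the hook in its window, its x along the stand's, underside at 42.
- hook1 (a point): Hook 1: point midway between its two rods, level with their tops, 150 mm above the dresser, 20 mm in front of the stand's origin and 35 mm behind the upturned end; the rods run along the point's x. A caddy hung anywhere along the rods will do.
- hook2 (a point): Hook 2: point midway between its two rods, level with their tops, 150 mm above the dresser, 20 mm in front of the stand's origin and 35 mm behind the upturned end; the rods run along the point's x. A caddy hung anywhere along the rods will do.
- hook3 (a point): Hook 3: point midway between its two rods, level with their tops, 150 mm above the dresser, 20 mm in front of the stand's origin and 35 mm behind the upturned end; the rods run along the point's x. A caddy hung anywhere along the rods will do.
- phone: Loose black phone, in a stiff case, 145 (x) by 64 (y) by 13 mm (z), 0.18 kg, lying flat with the screen up. Origin: centre of the underside (the back). Either short edge may be the lower one on the stand.
- phonestand: Fixed grey silicone phone stand, 48 mm wide (y), narrower than the phone. Its flat rest, 110 mm long, rises 30 degrees from -x to +x; its middle is at x = 0, z = 70 mm. Across the low end is a lip, 8 mm thick, 16 mm above the rest. With the phone's lower edge at the lip, the centre of its back is 17.5 mm upslope of the middle (x = 15, z = 79). Origin: centre of underside.
- musicbox: Fixed wooden music box, 136 by 136 by 60 mm high, with the winding key standing up from the middle of its top. Origin: centre of the underside.
- key_grip (a point): Point on the key's vertical axis, at the height to grip, 102 mm above the dresser. The key is a flat upright steel wing 64 mm long along this point's x, 12 mm thick along its y, from 79 to 115 mm above the dresser, on a thin shaft; the point turns with the key.
- key (a joint): Angle of the key in rad, growing as it is wound clockwise seen from above; it starts between 0 and 1.2 and meets a hard stop, fully wound, at 6.6. A spring resists more and more (about 0.1 to 0.17 N m to turn); a brake holds the key where it is let go.
- mug: Bystander: loose white ceramic mug full of pens, 80 mm across, 90 mm high (pens to 160 mm), handle at +y. Origin: centre of the underside.
- tin: Bystander: loose closed metal tin of guitar picks, 60 by 90 by 22 mm. Origin: centre of the underside.
- perfume: Bystander: loose amber perfume bottle, 44 by 34 mm, 105 mm high. Origin: centre of the underside.
- brush: Bystander: loose wooden hairbrush, 210 mm long in x, 55 mm wide, 32 mm high. Origin: under its middle.
- jar: Bystander: loose white cream jar, 60 mm across, 55 mm high. Origin: centre of the underside.
There are look-alikes about, which are no part of the job. What is shaped like the caddy1 but orange is not meant.

How it is judged (in metres and radians):
On the way, in this order (a step that is already met when the one before it is completed fails the run):
1. every caddy hangs on a hook of the stand and the phone lies on the sloped stand behind its lip ((horizontal distance between caddy1 and hook1 below 0.045 m or horizontal distance between caddy1 and hook2 below 0.045 m or horizontal distance between caddy1 and hook3 below 0.045 m) and height (world z) of caddy1 between 0.03 and 0.056 m and angle between each of caddy1, caddy2, caddy3's own z axis and vertical below 0.25 rad and contact force between each of caddy1, caddy2, caddy3 and hookstand above 0.5 N and linear speed of each of caddy1, caddy2, caddy3, phone below 0.05 m/s and (horizontal distance between caddy2 and hook1 below 0.045 m or horizontal distance between caddy2 and hook2 below 0.045 m or horizontal distance between caddy2 and hook3 below 0.045 m) and height (world z) of caddy2 between 0.03 and 0.056 m and (horizontal distance between caddy3 and hook1 below 0.045 m or horizontal distance between caddy3 and hook2 below 0.045 m or horizontal distance between caddy3 and hook3 below 0.045 m) and height (world z) of caddy3 between 0.03 and 0.056 m and x of phone in the frame of phonestand between 0.003 and 0.028 m and y of phone in the frame of phonestand between -0.016 and 0.016 m and z of phone in the frame of phonestand between 0.066 and 0.1 m and angle between phone's own z axis and vertical between 0.42 and 0.63 rad and angle between the x axis of phone and the x axis of phonestand, either way round below 0.65 rad and contact force between phone and phonestand above 0.5 N), for 0.3 s.
2. the music box is fully wound (value of joint key above 6.4 rad), for 0.2 s.
At the end, for the whole second after the job is handed in: Every caddy present hangs still and upright (0.25 rad) on a hook, underside 30 to 56 mm up; the phone lies screen up, lengthwise on the slope (tilt 0.42 to 0.63 rad), within 16 mm of its middle sideways, lower edge within 15 mm of the lip; key at 6.4 rad or more; all let go (all of step 1 and value of joint key above 6.4 rad and velocity of joint key below 0.05 rad/s); the robot touches nothing.
It fails at once if the mug, tin, perfume bottle, hairbrush or jar is pushed more than 40 mm from its place (distance of any of mug, tin, perfume, brush, jar from where it was at the start of the episode above 0.04 m).
It fails at once if the key is wound while a caddy still stands where it started or the phone is not on its stand (value of joint key above 1.6 rad and (height (world z) of phone below 0.05 m or distance of any of caddy1, caddy2, caddy3 from where it was at the start of the episode below 0.08 m)).
Of caddy1, caddy2, caddy3 only 2 to 3 are there at a start; the rules pass over those that are not, and their reading is None.
At some moment in a run one of caddy1, caddy2, caddy3 may be knocked a few centimetres aside while the robot is not near it.
It also fails if it takes over 210 s, if anything falls off the work surface, if the arm or the gripper's body presses on something with over 40 N, if the wrist force passes 120 N, or if a joint passes its speed limit or range.

## Working session

There is one attempt and no reset: what is moved stays moved. The work goes in short steps, each a Python script; the robot and the scene stay as the last script left them, time stands still between calls to the robot, and variables do not carry over. Pictures are saved under pics/ and viewed, at most 14 in all, crops included, and the job is handed in when it is done.

```bash
ls; mkdir -p pics; python3 - <<'E'
from bench import camera,camera_params,observe
import cv2,numpy as np
for n in("scene","top"):
    p,d=camera(n); cv2.imwrite(f"pics/{n}0.png",p[:,:,::-1]); np.save(f"{n}0.npy",d)
    print(n,camera_params(n),(d>0).mean(),d[d>0].min(),d.max())
print(observe())
E
```

```text
pics
scene {'vertical_fov': 56.130121360880295, 'cx': 324.4904100065793, 'cy': 253.1235592950799, 'rvec': array([ 1.71948462,  1.9622181 , -0.70216251]), 'tvec': array([  59.7073027 , -290.0890336 , 1411.81059547])} 0.99587890625 764.90015 3225.2344
top {'vertical_fov': 45.397084836758005, 'cx': 321.76337240640896, 'cy': 240.99833249641824, 'rvec': array([ 2.1576951 , -2.09778842,  0.19982487]), 'tvec': array([ -24.95412455,  463.32205796, 1411.65612731])} 0.996005859375 696.1679 2480.26
{'time_s': 0.1, 'q': array([-1.46710343e+00,  2.45750064e-01,  1.55885582e+00, -2.01229854e-05,
        1.33871530e+00, -1.74070116e-01]), 'joint_velocities': array([-1.32329058e-03, -7.66033787e-04, -2.95754927e-03,  7.35657146e-05,
       -2.01996376e-03,  9.84085547e-04]), 'joint_efforts': array([-1.79122713e-05, -4.16910946e+01, -3.15526807e+01,  6.86726603e-02,
        3.09333368e-02, -4.66800554e-05]), 'tool_pos': array([ 178.19628222, -624.54242127,  204.47133837]), 'tool_rot': array([ 9.90370763e-01,  1.38437726e-01,  2.06224191e-05, -8.64076943e-04]), 'wrist_force': array([-0.51948487, -0.17252998,  0.01820353]), 'moment': array([0.08275535, 0.01308437, 0.06111812]), 'grip_force': 0.0, 'grip_width': 93.57479312667847}
```

View pics/scene0.png

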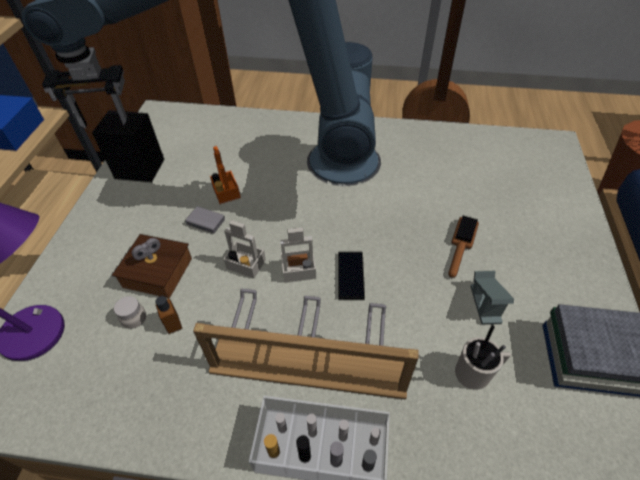

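View pics/top0.png

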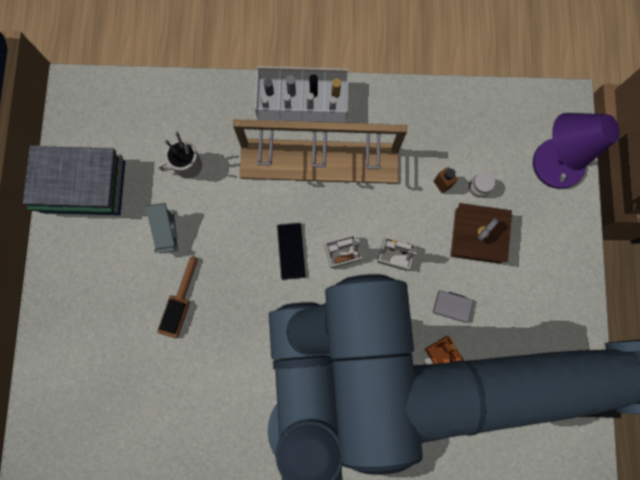

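The scene picture shows two cream caddies at (243,255) and (297,258), with the orange decoy at (225,185). The phone is at (350,275), the stand with three hooks spans (205–415, 290–390), and the phone stand is at (490,295). The music box is at (153,263). The top picture agrees: caddies at (343,252) and (397,255), phone stand at (160,228).

```bash
cat > h.py <<'E'
import numpy as np,cv2
from bench import manip,effector,ik,observe,camera,camera_params,job
from scipy.spatial.transform import Rotation as R
def cloud(n,pd=None):
    p,d=pd if pd else camera(n); c=camera_params(n); f=240/np.tan(np.radians(c["vertical_fov"]/2))
    v,u=np.mgrid[:480,:640]
    P=np.dstack([(u-c["cx"])/f*d,(v-c["cy"])/f*d,d])
    M=cv2.Rodrigues(c["rvec"])[0]
    return p,(P-c["tvec"])@M,d   # M^T (P-t)
def sel(X,box,z,d=None,mask=None):
    m=(X[...,0]>box[0])&(X[...,0]<box[1])&(X[...,1]>box[2])&(X[...,1]<box[3])&(X[...,2]>z[0])&(X[...,2]<z[1])
    if mask is not None: m&=mask
    return X[m]
def rect(P):
    (c,s,a)=cv2.minAreaRect(P[:,:2].astype(np.float32)); return np.round(c,1),np.round(s,1),round(a,1)
def down(yaw):  # tool z down, tool y (closing line) at angle yaw from world y
    return (R.from_euler('z',yaw)*R.from_quat([1,0,0,0])).as_quat()
E
cat > m.py <<'E'
from h import *
C={n:cloud(n) for n in("top","scene")}
np.savez("c0.npz",**{n+k:v for n in C for k,v in zip("pXd",C[n])})
for n in C:
    p,X,d=C[n]
    pts=dict(top=[(343,252),(397,255),(291,250),(160,228),(482,233),(320,127),(242,127),(398,127),(180,155),(175,315),(454,305),(445,180),(483,185),(265,150),(320,150),(372,155)],
     scene=[(243,255),(297,258),(350,275),(490,290),(153,263),(310,345),(320,305),(245,310),(375,325)])[n]
    print(n)
    for u,v in pts: print((u,v),X[v,u].round(0),p[v,u])
E
python3 m.py
```

```text
top
(343, 252) [444. -68.   4.] [134 131 128]
(397, 255) [ 439. -207.    9.] [134 131 128]
(291, 250) [444.  67.  12.] [ 6  7 13]
(160, 228) [480. 391.  71.] [88 97 98]
(482, 233) [ 481. -398.  116.] [97 94 99]
(320, 127) [718.   0. 169.] [134 108  79]
(242, 127) [716. 188. 161.] [58 45 33]
(398, 127) [ 724. -187.  169.] [129 103  76]
(180, 155) [664. 350.  92.] [14 14 14]
(175, 315) [268. 347.  36.] [17 17 19]
(454, 305) [ 313. -349.   24.] [109 106 112]
(445, 180) [ 623. -319.   77.] [79 49 27]
(483, 185) [ 618. -420.   58.] [148 144 146]
(265, 150) [709. 145.  19.] [107  84  62]
(320, 150) [716.  -0.  12.] [75 60 43]
(372, 155) [ 704. -139.   17.] [121  98  72]
scene
(243, 255) [ 417. -217.    7.] [134 120 101]
(297, 258) [430. -71.  35.] [66 43 27]
(350, 275) [450.  64.  13.] [ 4  4 10]
(490, 290) [495. 382.  73.] [85 96 95]
(153, 263) [ 508. -409.   57.] [71 46 28]
(310, 345) [732.  13. 170.] [109  85  60]
(320, 305) [538.   1.   1.] [132 132 124]
(245, 310) [ 574. -173.   -1.] [159 160 148]
(375, 325) [575. 135.  -1.] [153 153 142]
```

```bash
cat > m2.py <<'E'
from h import *
import sys
z=np.load(sys.argv[1] if len(sys.argv)>1 else "c0.npz")
for n in("top","scene"):
    p=z[n+"p"].astype(int);X=z[n+"X"]; print("==",n)
    bright=p.min(2)
    for b in([350,520,-135,-5],[350,520,-280,-140]):
        for zr in((125,160),(147,153),(106,124),(30,48)):
            P=sel(X,b,zr)
            if len(P)>5: print("caddy",zr,len(P),rect(P),P[:,2].max().round(1),P.mean(0).round(1))
    P=sel(X,[380,520,20,130],[6,25]); print("phone",rect(P),np.median(P[:,2]))
    P=sel(X,[640,800,-260,260],[163,178]);print("bar",len(P),rect(P))
    P=sel(X,[480,800,-260,260],[8,26]);print("base",len(P),rect(P))
    for y in(130,0,-130):
        P=sel(X,[560,690,y-50,y+50],[140,175]);print("hook",y,len(P),rect(P) if len(P)>4 else 0, np.median(P[:,2]) if len(P) else 0)
    P=sel(X,[400,580,310,450],[25,140]);print("pstand",len(P),rect(P))
    P=sel(X,[380,580,-500,-320],[50,66]);print("mbox",len(P),rect(P))
    P=sel(X,[380,580,-500,-320],[85,125]);print("key",len(P),rect(P),P[:,2].max(),P.mean(0))
E
python3 m2.py; python3 - <<'E'
import cv2
for n,r,k in(("top",(slice(110,290),slice(130,530)),2),("scene",(slice(200,400),slice(100,520)),1.9)):
    i=cv2.imread(f"pics/{n}0.png")[r]; cv2.imwrite(f"pics/{n}c.png",cv2.convertScaleAbs(cv2.resize(i,None,fx=k,fy=k,interpolation=2),alpha=1.4))
E
```

```text
== top
caddy (125, 160) 109 (array([442.2, -62.5]), array([12.8, 61.1]), 16.1) 159.9 [441.1 -63.7 149.2]
caddy (147, 153) 22 (array([443.1, -64.8]), array([12.6, 34. ]), 16.9) 152.8 [441.9 -65.7 151.2]
caddy (106, 124) 92 (array([443.2, -64.7]), array([12.9, 74.2]), 17.1) 123.8 [441.8 -65.2 118.9]
caddy (30, 48) 291 (array([443.1, -64. ]), array([65.2, 79.9]), 16.7) 47.8 [436.1 -64.5  39.2]
caddy (125, 160) 114 (array([ 439.7, -204.8]), array([59. , 13.2]), 75.2) 159.7 [ 439.1 -200.7  149.2]
caddy (147, 153) 21 (array([ 439.9, -199.8]), array([31.3, 11.3]), 67.6) 153.0 [ 438.7 -198.7  151.3]
caddy (106, 124) 102 (array([ 440.9, -201.5]), array([73.7, 13.7]), 75.6) 124.0 [ 440.1 -199.2  118.1]
caddy (30, 48) 170 (array([ 441. , -201.6]), array([80.6, 66.9]), 76.8) 47.3 [ 436.9 -196.8   40.2]
phone (array([449.3,  75.1]), array([138.3, 109. ]), 1.7) 14.643600961591133
bar 1405 (array([723. ,   2.1]), array([417.7,  22.2]), 89.8)
base 6347 (array([ 6.4e+02, -2.0e-01]), array([518.2, 320.3]), 89.7)
hook 130 189 (array([655.1, 131.8]), array([33.5, 69. ]), 89.4) 151.5966336211
hook 0 188 
[... 1227 characters left out ...]
[448.7,  66. ]), array([140.7,  63.5]), 6.6) 13.094969329838765
bar 2292 (array([ 7.246e+02, -6.000e-01]), array([417.5,  21.3]), 89.9)
base 7096 (array([612.8,  -1.5]), array([419. , 265.5]), 89.9)
hook 130 315 (array([656.7, 129.1]), array([33.9, 66.5]), 89.8) 150.1427950474124
hook 0 303 (array([655.8,  -0.9]), array([34.1, 64.9]), 89.9) 149.80123311348734
hook -130 307 (array([ 656. , -130.6]), array([34.3, 67.5]), 89.7) 149.73697681424017
pstand 1123 (array([482.6, 390.1]), array([119. ,  51.1]), 9.7)
mbox 2151 (array([ 498.1, -418.1]), array([137.7, 139.2]), 83.4)
key 330 (array([ 497.8, -418.6]), array([18.2, 65.9]), 50.0) 119.28851222116587 [ 500.77644907 -416.37822565  102.97425413]
```

View pics/scenec.png

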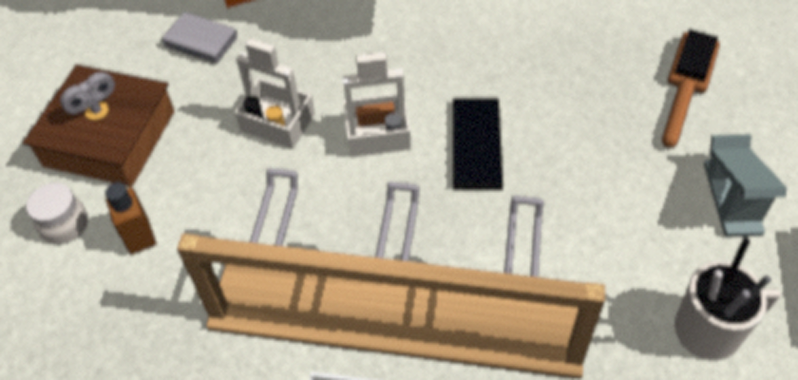

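View pics/topc.png

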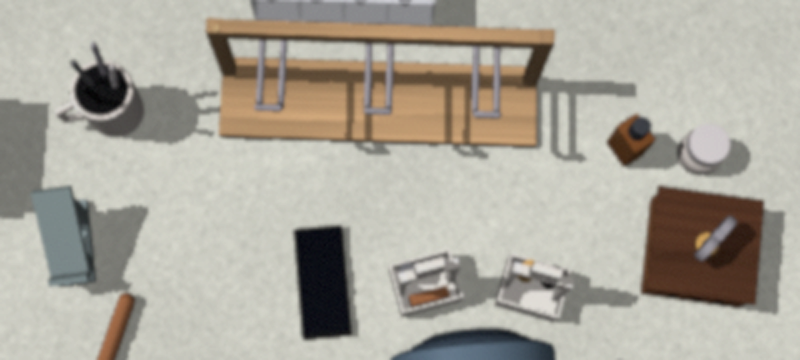

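```bash
python3 - <<'E'
from h import *
z=np.load("c0.npz")
for n in("top","scene"):
    X=z[n+"X"]; P=sel(X,[410,560,320,450],[36,115])
    rng=np.random.default_rng(0);best=None
    for _ in range(500):
        s=P[rng.choice(len(P),3,False)];nn=np.cross(s[1]-s[0],s[2]-s[0]);L=np.linalg.norm(nn)
        if L<200: continue
        nn/=L; nn*=np.sign(nn[2]) 
        if abs(nn[2]-.866)>.06: continue
        m=abs((P-s[0])@nn)<2.5
        if best is None or m.sum()>best.sum(): best=m
    Q=P[best]; c=Q.mean(0); nn=np.linalg.svd(Q-c)[2][2]; nn*=np.sign(nn[2])
    print(n,len(P),len(Q),c.round(1),nn.round(3),"tilt",np.degrees(np.arccos(nn[2])).round(1),"yaw(up)",np.degrees(np.arctan2(-nn[1],-nn[0])).round(1))
    print(" rect rest",rect(Q),"zrange",Q[:,2].min(),Q[:,2].max())
    r,s,a=rect(Q); print(" z at rect centre", c[2]-((np.array(r)-c[:2])@nn[:2])/nn[2])
    L=P[((P-c)@nn>5)]; print(" above plane(lip)",len(L),rect(L) if len(L)>4 else 0,L.mean(0) if len(L) else 0)
    S=sel(X,[380,525,25,120],[8,20]); dk=z[n+"p"][(X[...,0]>370)&(X[...,0]<525)&(X[...,1]>10)&(X[...,1]<120)&(X[...,2]>-10)&(X[...,2]<25)&(z[n+"p"].max(2)<40)]
    m=(X[...,0]>370)&(X[...,0]<525)&(X[...,1]>10)&(X[...,1]<120)&(X[...,2]>-10)&(X[...,2]<25)&(z[n+"p"].max(2)<40)
    print(" phone",rect(X[m]),np.median(X[m][:,2]))
    P=sel(X,[420,620,450,700],[10,200]);print(" books",rect(P) if len(P)>4 else 0,P[:,2].max() if len(P) else 0)
E
```

```text
top 1036 517 [487.  393.6  72.2] [-0.478 -0.128  0.869] tilt 29.7 yaw(up) 15.0
 rect rest (array([484.5, 393.1]), array([101.7,  49.7]), 9.4) zrange 39.19009635416749 100.31652769385522
 z at rect centre 70.74741317194056
 above plane(lip) 151 (array([476.2, 388.5]), array([106.3,  49.2]), 5.6) [454.94587093 385.35280346  66.0989566 ]
 phone (array([441.6,  66.4]), array([139.8,  59.6]), 6.8) 15.013784028588667
 books (array([521.5, 575.4]), array([196.8, 249.2]), 0.0) 107.65631848837435
scene 1030 521 [488.7 390.3  71.2] [-0.481 -0.082  0.873] tilt 29.2 yaw(up) 9.6
 rect rest (array([487. , 390.4]), array([104. ,  49.3]), 9.8) zrange 41.23936265766439 98.82018767427208
 z at rect centre 70.27629882486924
 above plane(lip) 118 (array([431.9, 380.9]), array([14., 48.]), 5.2) [432.63253989 379.87213067  52.3989913 ]
 phone (array([446.9,  65.5]), array([142.1,  58. ]), 6.5) 13.21549629642354
 books (array([574.7, 593.7]), array([166.1,  99.2]), 86.7) 100.55561009011036
```

```bash
cat >> h.py <<'E'
def best(pos,phi):  # down orientation with closing line along world angle phi (rad); smaller |q6|
    c=[]
    for s in(1,-1):
        o=down(phi+s*np.pi/2); q=ik(pos,o)
        if q is not None: c.append((abs(q[5]),o))
    return min(c,key=lambda t:t[0])[1]
def st(m=""):
    o=observe(); print(m,"t%.1f"%o["time_s"],o["tool_pos"].round(1),"w%.1f gf%.1f"%(o["grip_width"],o["grip_force"]),o["wrist_force"].round(1),"q6 %.2f"%o["q"][5])
def findcaddy(b,save=None):  # caddy pose from both views, in region b
    r=[]
    for n in("top","scene"):
        p,X,d=cloud(n)
        if save: cv2.imwrite(f"pics/{n}{save}.png",p[:,:,::-1])
        P=sel(X,b,(106,124)); 
        if len(P)<40: print(n,"few",len(P)); continue
        c,s,a=rect(P); a=a if s[0]<s[1] else a-90; r.append([*c,a]); print(n,c,s,a)
    return np.mean(r,0)
def pick(x,y,a):
    phi=np.radians(a); o=best([x,y,118],phi)
    manip.move_to([x,y,260],o); effector.grip(90)
    manip.movel([x,y,118],feed=120); effector.grip(0); st("grip")
    manip.movel([x,y,250],feed=120); st("lift")
def hang(y,hx=669,off=76):
    zt=118
    o=best([570,y,zt+78],0)
    manip.move_to([540,y,250],o); manip.movel([540,y,zt+off],feed=150)
    manip.movel([hx-12,y,zt+off],feed=80,max_force=12); st("in")
    print("contact",manip.movel([hx-12,y,zt+39],feed=40,max_force=5)); st("down")
    effector.grip(40); st("open"); manip.movel([hx-12,y,280],feed=150)
E
python3 - <<'E'
from h import *
pick(443.7,-65.5,16.8)
c=[cloud(n) for n in("top","scene")]
for n,k in zip(("top","scene"),c): cv2.imwrite(f"pics/{n}1.png",k[0][:,:,::-1])
E
```

```text
grip t5.2 [443.5 -65.4 117.8] w12.1 gf30.0 [ 0.   0.2 -1.1] q6 -0.69
lift t6.5 [443.2 -65.3 249. ] w11.7 gf30.0 [ 0.4 -0.2 -3.2] q6 -0.69
```

View pics/scene1.png

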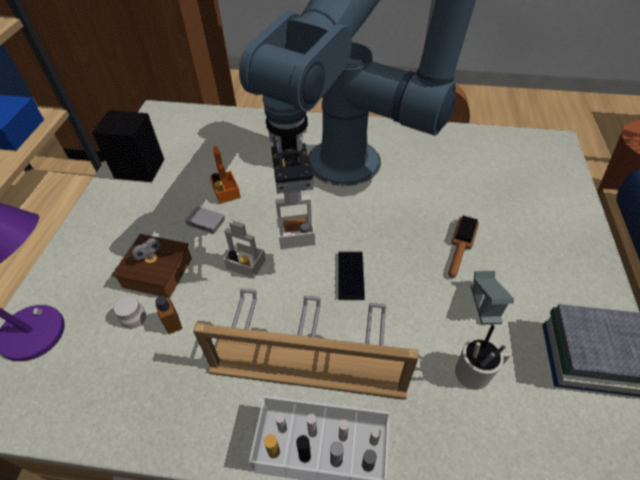

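The caddy is lifted upright at (296,215) and the other caddy is unmoved at (243,255). Next I hang it on the middle hook.

```bash
python3 - <<'E'
from h import *
hang(0.3)
print(findcaddy([350,540,-290,-130],save="2"))
print(findcaddy([620,700,-60,60]))
E
```

```text
in t9.3 [6.567e+02 3.000e-01 1.940e+02] w11.6 gf30.0 [-0.2  0.1 -2.3] q6 -0.17
contact True
down t10.1 [6.565e+02 4.000e-01 1.597e+02] w11.7 gf30.0 [-0.1  0.4  4.2] q6 -0.17
open t10.7 [6.569e+02 4.000e-01 1.587e+02] w39.8 gf1.9 [6.1 0.4 1.3] q6 -0.17
top [ 440.7 -201.6] [74.2 13.4] -15.5
scene [ 441.5 -204. ] [76.  16.5] -13.700000000000003
[ 441.1 -202.8  -14.6]
top few 8
scene [ 6.585e+02 -6.000e-01] [73.5 12. ] -0.20000000000000284
[ 6.585e+02 -6.000e-01 -2.000e-01]
```

View pics/top2.png

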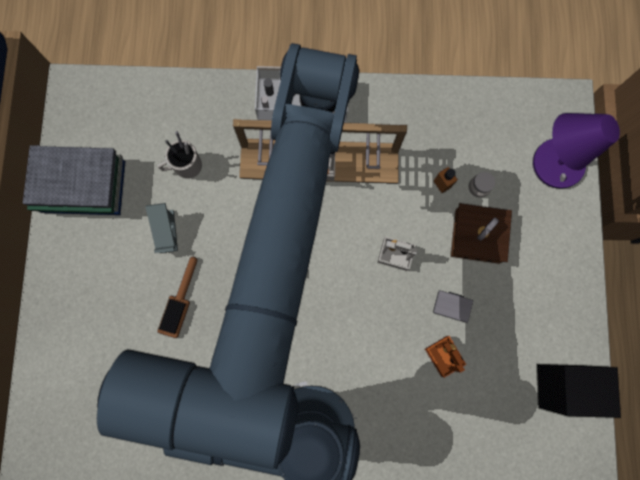

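The top picture shows only one caddy left on the dresser, at (397,254), and the area by the black speaker (577,390) is clear. So there are two caddies, and the second goes on hook 3.

```bash
python3 - <<'E'
from h import *
manip.move_to([500,-120,300],down(np.pi/2))
c=findcaddy([350,540,-290,-130])
pick(*c); hang(-129.6)
q=ik([450,-250,350],best([450,-250,350],0)); manip.move_joints(q)
for n in("top","scene"):
    p,X,d=cloud(n); cv2.imwrite(f"pics/{n}3.png",p[:,:,::-1])
    for y in(0,-130):
        for zr in((145,170),(175,205),(75,90)):
            P=sel(X,[615,700,y-60,y+60],zr); print(n,y,zr,len(P),rect(P) if len(P)>4 else 0,P[:,2].max() if len(P) else 0)
    P=sel(X,[380,525,25,120],[8,20]); print("phone",rect(P))
st()
E
```

```text
top [ 440.8 -203.4] [70.  12.9] -13.900000000000006
scene [ 441.9 -204.6] [76.1 16.4] -14.099999999999994
grip t16.7 [ 441.2 -203.9  117.9] w11.8 gf30.0 [-0.3  0.  -0.4] q6 -0.42
lift t18.0 [ 440.9 -203.6  248.9] w12.2 gf30.0 [-0.3  0.5 -2.7] q6 -0.42
in t20.7 [ 656.7 -129.6  194.1] w11.8 gf30.0 [ 0.2  0.5 -2.2] q6 -0.36
contact True
down t21.4 [ 656.6 -129.4  159.7] w11.7 gf30.0 [-0.6 -1.1  4.4] q6 -0.36
open t22.1 [ 656.5 -129.1  158.6] w39.8 gf2.0 [5.1 0.4 0.2] q6 -0.36
top 0 (145, 170) 285 (array([661.6,   1.5]), array([71.2, 76.5]), 49.8) 169.9499964823707
top 0 (175, 205) 123 (array([656.4,   2. ]), array([14.4, 35.5]), 0.3) 202.87265959656233
top 0 (75, 90) 234 (array([652. ,   1.9]), array([57.8, 78.4]), 1.4) 89.06896836457705
top -130 (145, 170) 285 (array([ 660.3, -127.6]), array([69.8, 79.3]), 54.1) 169.99917067195295
top -130 (175, 205) 120 (array([ 655.4, -127.3]), array([13.8, 36. ]), 2.7) 203.67696699381753
top -130 (75, 90) 164 (array([ 656.1, -126.9]), array([65.9, 79.1]), 1.0) 89.65908809576835
phone (array([449.2,  73. ]), array([ 94.3, 138.6]), 88.2)
scene 0 (145, 170) 487 (array([662. ,  -1.1]), array([71.2, 77.8]), 52.2) 169.98491701671435
scene 0 (175, 205) 207 (array([658.2,  -0.9]), array([13.9, 36. ]), 0.3) 199.3361738169567
scene 0 (75, 90) 208 (array([ 6.463e+02, -1.000e-01]), array([79.7, 45.4]), 87.7) 89.98395460929167
scene -130 (145, 170) 501 (array([ 662.4, -129.6]), array([77. , 70.1]), 36.2) 169.8420832804825
scene -130 (175, 205) 210 (array([ 658.8, -129.8]), array([14.5, 36.2]), 3.2) 199.26175824605448
scene -130 (75, 90) 137 (array([ 647.6, -129.5]), array([46.6, 80.8]), 0.6) 89.82780203738085
phone (array([448.,  66.]), array([140.1,  63.7]), 6.6)
 t24.1 [ 450.7 -249.4  349.2] w39.9 gf0.0 [ 0.2  0.5 -0.1] q6 -0.73
```

View pics/scene3.png

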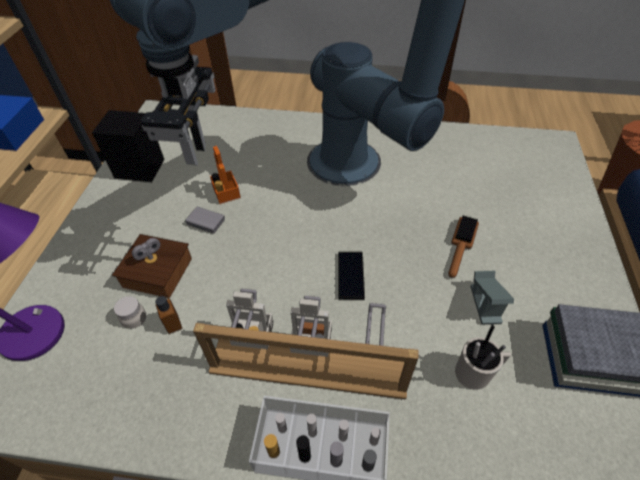

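Both caddies hang upright on hooks 3 and 2, at (245,310) and (311,318). The phone is still at (351,275), so it goes on its stand now.

```bash
cat > ph.py <<'E'
from h import *
P=np.array([448,66.]);pa=np.radians(6.6);S=np.array([486,391,0.]);sa=np.radians(9.6)
def pl(s,h): 
    B=R.from_euler('z',sa)*R.from_euler('y',-np.pi/6); return S+[0,0,70]+B.apply([s,0,h]),B
for k in(0,np.pi):
    o=down(pa+k); B=pl(0,0)[1]; op=(B*R.from_quat(down(k))).as_quat()
    q=[ik([*P,3],o),ik(pl(20,3)[0],op),ik(pl(20,90)[0],op)]; print(k,[None if x is None else np.round(x,2) for x in q])
    if all(x is not None and abs(x[5])<2.6 for x in q): break
manip.move_to([*P,120],o); effector.grip(90)
print("touch",manip.movel([*P,3],feed=60,max_force=6)); st()
effector.grip(0); st("grip"); h=observe()["tool_pos"][2]
manip.movel([*P,180],feed=150); st("lift")
manip.move_to(pl(24,90)[0],op); st()
print("c",manip.movel(pl(24,h+8)[0],feed=80,max_force=6)); st()
print("c",manip.movel(pl(24,h-3)[0],feed=20,max_force=4)); st()
E
python3 ph.py && python3 - <<'E'
from h import *
for n in("scene",):
    p,X,d=cloud(n); cv2.imwrite(f"pics/{n}4.png",cv2.resize(p[180:400,340:600,::-1],None,fx=2.5,fy=2.5))
E
```

```text
0 [array([-0.11,  0.09,  2.16, -0.  ,  0.89,  1.35]), array([ 0.58,  0.15,  1.99, -0.39,  0.55,  2.27]), array([ 0.61, -0.05,  2.04, -0.34,  0.7 ,  2.23])]
touch False
 t28.9 [448.3  66.    3.3] w90.1 gf0.0 [ 0.  -0.   0.6] q6 1.35
grip t29.5 [448.  66.   3.] w63.7 gf30.0 [-0.6 -0.3  0.2] q6 1.35
lift t30.8 [447.2  66.  178.9] w63.8 gf30.0 [ 0.6 -0.5 -2.1] q6 1.35
 t32.0 [462.5 386.2 159.7] w63.5 gf30.0 [-0.1  0.5 -1.4] q6 2.22
c False
 t33.1 [501.2 393.8  92.2] w63.8 gf30.0 [ 0.4  0.1 -1.3] q6 2.26
c True
 t33.6 [505.2 394.3  84.7] w63.5 gf30.0 [-1.2 -0.1  2.7] q6 2.26
```

View pics/scene4.png

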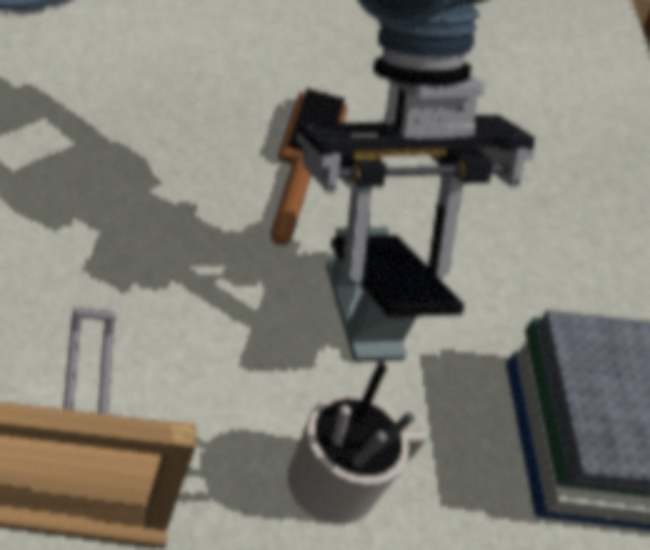

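The phone lies flat on the slope at (400,270) in the crop. I slide it down to the lip and release.

```bash
cat > ph2.py <<'E'
from h import *
t=observe()["tool_pos"]; B=R.from_euler('z',np.radians(9.6))*R.from_euler('y',-np.pi/6)
loc=B.inv().apply(t-[486,391,70]); print("slope frame",loc)
print("slide",manip.movel(t+B.apply([17-loc[0],0,0.3]),feed=25,max_force=5)); st()
t=observe()["tool_pos"];print(B.inv().apply(t-[486,391,70]))
effector.grip(92); st("open")
manip.movel(t+B.apply([0,0,110]),feed=120); manip.move_to([430,150,350],down(0)); manip.wait(.3)
for n in("top","scene"):
    p,X,d=cloud(n); cv2.imwrite(f"pics/{n}5.png",cv2.resize(p[130:420,100:480,::-1],None,fx=2,fy=2))
    m=(p.max(2)<40)&(X[...,0]>400)&(X[...,0]<580)&(X[...,1]>330)&(X[...,1]<450)&(X[...,2]>35)&(X[...,2]<150)
    P=X[m]; c=P.mean(0); nn=np.linalg.svd(P-c)[2][2]; r,s,a=rect(P)
    nn*=np.sign(nn[2]); print(n,r,s,a,"tilt",np.arccos(nn[2]),"top face centre in stand frame",R.from_euler('z',-np.radians(9.6)).apply(np.array([*r,c[2]])-[486,391,0]))
    for y in(0,-130):
        P=sel(X,[615,700,y-60,y+60],(175,205)); print(n,y,len(P),rect(P) if len(P)>4 else 0)
E
python3 ph2.py
```

```text
slope frame [24.18148887  0.12516153  2.96940276]
slide True
 t33.9 [503.2 394.2  83.7] w63.7 gf30.0 [ 2.6  0.6 -0.4] q6 2.27
[21.94489892  0.25457274  3.09690688]
open t34.5 [502.7 393.8  83.1] w91.5 gf0.0 [ 0.6 -0.4 -0.7] q6 2.27
top [495.9 393.4] [127.   62.8] 10.8 tilt 0.5273455946997536 top face centre in stand frame [10.16160576  0.7153799  93.00148058]
top 0 127 (array([657.1,   2. ]), array([35.4, 16.2]), 89.8)
top -130 121 (array([ 655.9, -126.7]), array([13.3, 35.1]), 0.4)
scene [500.7 390.4] [127.7  60.9] 10.1 tilt 0.5295062546319298 top face centre in stand frame [14.3940805  -3.0430982  95.89876462]
scene 0 210 (array([657.8,  -1. ]), array([36.2, 14. ]), 89.5)
scene -130 206 (array([ 658.9, -130. ]), array([13.5, 36.9]), 3.9)
```

View pics/scene5.png

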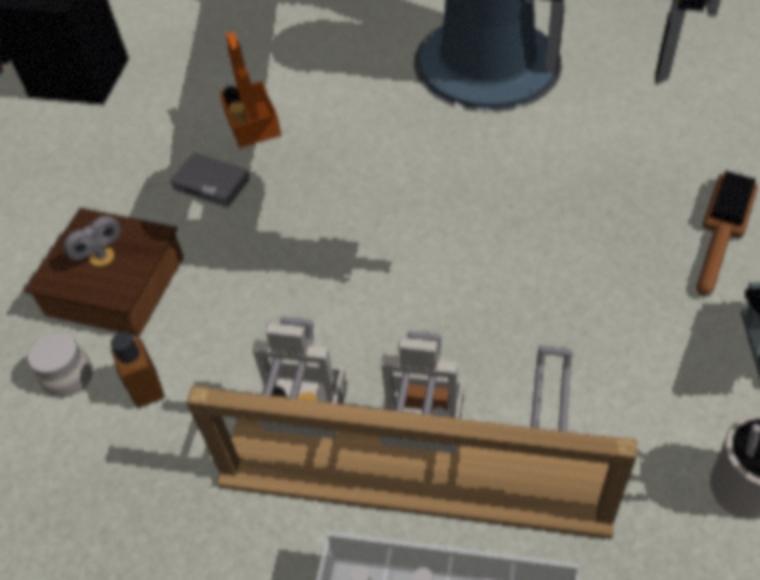

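The caddies hang in place, and the phone is on its stand with tilt 0.53 and its back centre about 19 mm from the stand origin. Next I re-measure the key and do the first half-turn.

```bash
cat > key.py <<'E'
from h import *
def keyang(tag=None):
    r=[]
    for n in("top","scene"):
        p,X,d=cloud(n); P=sel(X,[440,560,-480,-360],[98,125])
        if tag: cv2.imwrite(f"pics/{n}{tag}.png",p[:,:,::-1])
        if len(P)<60: print(n,"few",len(P)); continue
        c,s,a=rect(P); a=a if s[0]>s[1] else a+90; r.append([*c,a]); print(n,len(P),c,s,a)
    return np.array(r)
K=[497.3,-416.8]
def qfor(phi,z,ref=None):
    out=[]
    for s in(1,-1):
        q=ik([*K,z],down(phi+s*np.pi/2))
        if q is not None: out.append(np.array(q))
    return out
def stroke(qs,amount):
    """grip at joints qs (at depth), turn q6 by amount in steps until a stop; returns turned"""
    effector.grip(0); st("grip"); w0=observe()["grip_width"]; q=np.array(observe()["q"]); q[:5]=qs[:5]; q0=q[5]=qs[5]
    m0=observe()["moment"][2]
    n=int(np.ceil(abs(amount)/.15)); stop=False
    for i in range(1,n+1):
        q[5]=q0+amount*i/n; manip.move_joints(q); o=observe()
        m=o["moment"][2]-m0
        print("%.2f m%.2f w%.1f e%.2f q%.3f"%(amount*i/n,m,o["grip_width"],o["joint_efforts"][5],o["q"][5]),end=" | ")
        if abs(m)>.33 or o["grip_width"]-w0>1.5: stop=True; break
    print(); return stop,amount*i/n,q
E
python3 - <<'E'
from key import *
manip.move_to([430,-150,300],down(0))
k=keyang(); a=np.radians(k[:,2].mean())
qs=qfor(a+np.pi/2,83)
d=ik([*K,83],down(a-.3)); d0=ik([*K,83],down(a)); sg=np.sign(d[5]-d0[5]); print("q6 sign for cw",sg,[q.round(2) for q in qs])
E
```

```text
top 147 [ 496.5 -415.3] [12.5 66.5] 139.0
scene 223 [ 498.  -418.1] [16.2 66.6] 139.5
q6 sign for cw 1.0 [array([-0.87,  0.37,  1.64, -0.  ,  1.13,  1.41]), array([-0.87,  0.37,  1.64, -0.  ,  1.13, -1.73])]
```

```bash
python3 - <<'E'
from key import *
a=np.radians(139.3); qs=min(qfor(a+np.pi/2,83),key=lambda q:q[5]); up=np.array(ik([*K,150],down(a))); 
up=min(qfor(a+np.pi/2,150),key=lambda q:q[5])
effector.grip(60); manip.move_joints(up); manip.movel([*K,83],feed=60,max_force=8); st()
r=stroke(qs,np.pi); print(r[:2])
effector.grip(60); st("open"); manip.movel([*K,150],feed=100)
manip.move_joints(np.array([-1.1,*up[1:5],0])); 
manip.move_to([430,-150,300],down(0))
keyang("6")
E
```

```text
t42.6 [ 497.6 -417.1   83.6] w59.9 gf0.0 [-0.7 -0.4  0.5] q6 -1.73
grip t43.4 [ 496.1 -418.2   83. ] w11.7 gf30.0 [-3.7 -4.4 -1.7] q6 -1.73
0.15 m-0.13 w11.8 e-0.02 q-1.582 | 0.30 m-0.06 w11.7 e-0.01 q-1.433 | 0.45 m-0.15 w11.7 e-0.01 q-1.283 | 0.60 m-0.10 w11.8 e-0.01 q-1.134 | 0.75 m-0.13 w11.8 e-0.01 q-0.984 | 0.90 m-0.18 w11.8 e-0.01 q-0.835 | 1.05 m-0.13 w11.7 e-0.01 q-0.685 | 1.20 m-0.17 w11.6 e-0.00 q-0.536 | 1.35 m-0.09 w11.7 e-0.00 q-0.386 | 1.50 m-0.10 w11.8 e0.00 q-0.236 | 1.65 m-0.10 w12.0 e0.00 q-0.087 | 1.80 m-0.11 w11.8 e0.00 q0.063 | 1.94 m-0.15 w11.6 e0.01 q0.212 | 2.09 m-0.19 w11.8 e0.01 q0.362 | 2.24 m-0.12 w11.8 e0.01 q0.512 | 2.39 m-0.09 w12.1 e0.01 q0.661 | 2.54 m-0.19 w12.3 e0.01 q0.811 | 2.69 m-0.10 w11.9 e0.01 q0.960 | 2.84 m-0.12 w11.9 e0.02 q1.110 | 2.99 m-0.14 w12.1 e0.02 q1.260 | 3.14 m-0.09 w12.0 e0.02 q1.409 | 
(False, 3.141592653589793)
open t49.9 [ 497.3 -416.8   83. ] w60.3 gf0.0 [-0.1 -0.1  0.4] q6 1.41
top 151 [ 495.3 -414.3] [12.8 66.8] 139.3
scene 223 [ 498.2 -417.7] [17.2 66.5] 138.6
```

```bash
python3 - <<'E'
from key import *
a=np.radians(139.2); qs=min(qfor(a+np.pi/2,83),key=lambda q:q[5])
up=min(qfor(a+np.pi/2,150),key=lambda q:q[5])
manip.move_joints(np.array([-1.1,*up[1:5],-1.7])); manip.move_joints(up); manip.movel([*K,83],feed=60,max_force=8); st()
r=stroke(qs,4.2); print(r[:2])
effector.grip(60); st("open"); manip.movel([*K,150],feed=100)
manip.move_joints(np.array([-1.1,*up[1:5],0])); manip.move_to([430,-150,300],down(0))
keyang("7")
E
```

```text
t57.7 [ 497.6 -417.1   83.6] w59.9 gf0.0 [-0.6 -0.6 -0.2] q6 -1.73
grip t58.5 [ 496.1 -418.2   83. ] w11.5 gf30.0 [-3.1 -5.4  0. ] q6 -1.73
0.14 m-0.09 w11.5 e0.01 q-1.586 | 0.29 m-0.11 w11.8 e0.02 q-1.441 | 0.43 m-0.12 w11.6 e0.02 q-1.296 | 0.58 m-0.06 w11.8 e0.02 q-1.151 | 0.72 m-0.07 w11.7 e0.02 q-1.006 | 0.87 m-0.11 w12.0 e0.02 q-0.862 | 1.01 m-0.07 w11.8 e0.02 q-0.717 | 1.16 m-0.10 w11.7 e0.03 q-0.572 | 1.30 m-0.11 w11.8 e0.03 q-0.427 | 1.45 m-0.09 w11.9 e0.03 q-0.283 | 1.59 m-0.03 w12.2 e0.03 q-0.138 | 1.74 m-0.08 w12.0 e0.03 q0.007 | 1.88 m-0.07 w11.5 e0.03 q0.152 | 2.03 m-0.07 w11.8 e0.04 q0.297 | 2.17 m-0.10 w12.1 e0.04 q0.442 | 2.32 m-0.07 w11.8 e0.04 q0.586 | 2.46 m-0.08 w11.8 e0.04 q0.731 | 2.61 m-0.07 w11.6 e0.04 q0.876 | 2.75 m-0.11 w11.8 e0.04 q1.021 | 2.90 m0.11 w11.4 e0.20 q1.165 | 3.04 m0.52 w12.2 e0.64 q1.309 | 
(True, 3.0413793103448277)
open t65.0 [ 497.3 -416.8   83. ] w60.0 gf0.0 [-0.3  0.   0.9] q6 1.31
top 158 [ 496.3 -414.9] [12.4 66.3] 154.8
scene 217 [ 498.3 -417.8] [15.8 65.4] 157.5
```

The key hit its hard stop after about 5.99 rad, which with a start near 0.59 rad gives about 6.6. I check everything once more before handing in.

```bash
python3 - <<'E'
from h import *
p,X,d=cloud("scene"); cv2.imwrite("pics/scene8.png",p[:,:,::-1])
for y in(0,-130):
    for zr in((175,205),(75,90)): P=sel(X,[615,700,y-60,y+60],zr); print(y,len(P),rect(P),P[:,2].max())
m=(p.max(2)<40)&(X[...,0]>400)&(X[...,0]<580)&(X[...,1]>330)&(X[...,1]<450)&(X[...,2]>35)&(X[...,2]<150)
print("phone",rect(X[m]),X[m].mean(0)); st()
E
```

```text
0 209 (array([657.8,  -0.8]), array([35.9, 14.8]), 87.2) 198.96535844601854
0 210 (array([ 6.468e+02, -4.000e-01]), array([79.9, 45.4]), 88.8) 89.61656196590911
-130 208 (array([ 657.7, -129.6]), array([14.5, 36.2]), 0.3) 199.43895416419062
-130 130 (array([ 645.6, -129.8]), array([80.4, 45.8]), 89.7) 89.75106896347482
phone (array([500.7, 390.1]), array([127.8,  60.7]), 9.6) [509.77443627 388.03495738  96.28090425]
 t68.7 [ 429.9 -150.6  299.5] w60.2 gf0.0 [-0.5  0.2  0.5] q6 0.99
```

View pics/scene8.png

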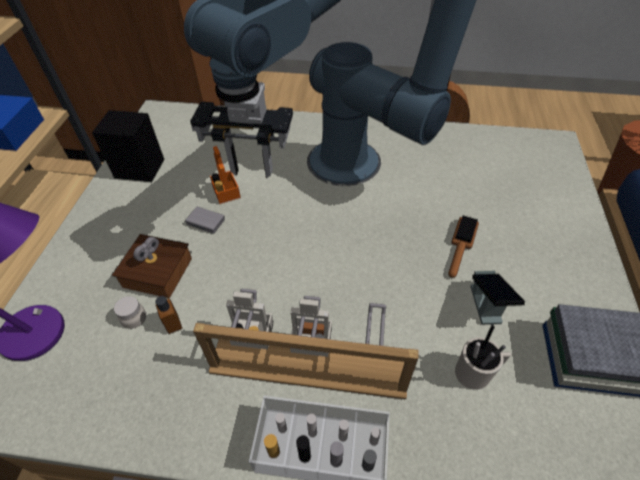

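Both caddies still hang at (245,310) and (311,318), the phone is on its stand at (498,290), and the other things have not moved. The gripper is clear of everything.

```bash
python3 -c "
from bench import job
print(job.job_done())"
```

```text
the job is handed in; nothing more can be done
None
```

I handed the job in: both caddies I found hang on hooks 2 and 3, the phone is screen up on its stand, and the key was then wound to its hard stop (about 6.6 rad by my estimate); the judging gave no verdict.

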